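# Bring the knobbed jar to the front of the spice carousel and hold it there

### The arm

A 7-joint arm with a two-finger parallel gripper is mounted at the origin on the work surface. World frame = base frame: x ahead of the robot, y to its left, z up, the work surface at z = 0. Lengths are in m, angles in rad, forces in N, time in s.
With the tool pointing down it reaches from about 0.425 to 0.875 m from the base axis. Payload 4.7 kg.
Tool frame: the origin (TCP) lies on the centre line of the jaws, within the pads' length; the fingertips stand 14 mm ahead of it and the grasp point (between the pads) lies 5 mm behind it; z points along the fingers, y is the direction in which the jaws open and shut (so a half turn about z gives the same grasp; the last joint's range is limited). The gripper opens to 87 mm and grips with 3 to 60 N. Pads are 19 mm wide; open, the fingers measure 117 mm over their backs; the gripper's body (75 mm by 190 mm) begins 51 mm behind the grasp point.
Start: joints at [-1.278, 0.321, -0.07, 1.45, 0.023, 1.371, -0.057], TCP at [0.179, 0.625, 0.237] pointing down, gripper open.
Joint ranges: [-2.86, 2.86], [-0.3, 2.09], [-1.38, 1.24], [0.06, 2.45], [-1.56, 4.7], [0.09, 2.05], [-2.69, 2.69]. Speed limits (rad/s): [2.57, 2.57, 3.14, 3.14, 3.14, 3.14, 3.14].

### API

Orientations are given as a rotation vector (axis times angle).
In Python, from bench import ctrl, optics, models gives the robot as it stands. The module is installed in compiled form; this text tells all that it offers.
- The arm moves only by the tool arm_command, never from a script. Its argument "motion" is a list of rows, each a list of 3 entries, a list of its own where there are three numbers: the shift along the tool's x, y, z in mm, then the turn, a rotation vector about the tool's x, y, z in degrees, then the closure, from 0 (fully open) to 1 (shut). In form: [[[x, y, z], [ax, ay, az], claw], ...]. A call has 1 to 8 rows; each row shifts and turns the commanded pose from where the row before left it, along the tool's axes as they then stand; what a row does not reach is not made up. A row lasts 1/12 s, in which the tool goes at most 41.7 mm and 7.16 degrees, less where a joint would pass 70% of its speed; a pose out of reach is approached as far as the arm can. A call with a gripper value outside its range is refused whole. The fingers move at their own pace and stop on an object; "force" is the grip in N (left out, the last holds). Time passes only in rows, so rows that do not move let the fingers close. It gives the time, the measured TCP pose, the force and the opening at its end, in the units of the state.
- ctrl.get_state(): the state, without advancing time (a new reading comes with each control period).
- optics.get_image(name): name is "scene" or "top" or "wrist"; returns (picture, depth): 400x640x3 uint8, blue, green, red; 400x640 float32, m along the optical axis (not along the pixel's ray), 0 where there is no reading.
- optics.camera_model(name): a dict with "fovy" (degrees; the focal length in pixels is half the picture's height over the tangent of half this angle, whatever the lens; pixels are square), "cx", "cy" (the principal point, pixels), "rvec" (rotation vector, rad) and "tvec" (3), from world to camera coordinates, as OpenCV has them; the wrist camera has in their place "mount" (4x4, takes a point from camera to tool coordinates, whose origin is the TCP and whose axes are the flange's). Camera axes: x right, y down, z forward; pixel columns grow to the right and rows downward; lengths in m; the calibration is good to about 2 mm. The wrist camera is an equidistant fisheye: a pixel r from the principal point sees the ray r / f radians off the axis. A picture is of the moment at which its call begins: read the wrist's pose just before it. camera_model takes no time and is no camera call.
- ctrl.close_job(): hands the job in, once; it reports no verdict.
Trained networks look in the newest picture that a camera, given by its name, has taken for a name from the list of things; names that differ only in an ending like _2 or _b are one class to them, and where a whole thing is asked for, a point or a joint stands for the part that bears it (a point fixed in the world has none). Each returns a list of dicts, best first, with "conf" (0 to 1); they miss things now and then, are a little off and sometimes report something else, mostly with a low value. They report only what shows in the picture. A call takes as long as a camera call. They do not tell look-alikes from the thing itself.
- models.search_frame(camera, target): "location" ([x, y, z] in m, in the coordinates of the camera as it stood for that picture, good to about 4 mm: the middle of the surface that is visible of it).
- models.silhouettes(camera, target): "pixels" (400x640 bool, what is visible of it).
The state is a dict: "time": time; "joint_positions": joint angles; "qd": joint speeds; "joint_torque": joint torques, N m; "position": TCP position; "tool_rot": TCP orientation; "ft_force": force on the tool from outside, world axes, zero at the start; "torque": the same for the moment, N m; "grip_width": opening from 0.0 (shut) to 1.0 (fully open).
Only numpy, scipy, OpenCV 4.12 (cv2) and the standard library are available. Lean on these libraries where they do the work, as an engineer would, in place of code of your own. Each camera call takes 0.05 s, during which the arm holds its last target.

### The job

On the steel counter stands a spice carousel with five jars. Turn the carousel until the one jar with a ball knob on its lid stands squarely between the two posts at the front of the stand, leaving all the jars upright in their seats and the other things on the counter alone. Finish while gripping the carousel's bar handle, holding the turntable still there so that someone can take from the jar: do not let go.

Things in the scene. Friction and masses are not known exactly. Their poses are not given: they have to be found in the camera images.
- stand: fixed black stand under the carousel: round base 240 mm across, 12 mm high, origin at the middle of its underside, on the turning axis. A ledge 120 mm wide runs out along the stand's own +x (the front) to 200 mm from the axis and carries the two front posts. It stands and faces differently each time, its front roughly away from the robot.
- front (a point): the middle between the two front posts, on the ledge's top, 138 mm out from the turning axis along the stand's own +x. The posts are steel pins 12 mm thick, their tops 67 mm above the table, 42 mm to either side of this point: 72 mm clear between them.
- handle: black bar handle, 90 mm long (own x), 14 mm thick (own y), 30 mm high; origin at its centre, on the turning axis, 172 mm above the table. It crowns a 10 mm post and is rigid with the turntable: turning it about the vertical turns disc and jars. Pinch it across its thickness from above; nothing else on the carousel is higher than 124 mm above the table.
- disc (a point): centre of the turntable's top face, 24 mm above the table: an aluminium disc 228 mm across with five jar seats (rims 10 mm high), their centres 78 mm from the axis and 72 degrees apart. It turns without end both ways, has no spring, detent or stop, and stays where it is left (about 0.04 N m of bearing friction).
- knob_jar_mid (a point): the wanted jar, the only one whose lid carries a ball knob: steel can 52 mm across with a black lid, 74 mm high, plus a 20 mm steel ball on a stem, its top 100 mm above the jar's foot. The point is on its axis, 37 mm above its foot. Loose in any of the five seats (3 mm of play all round), its foot 24 mm above the table.
- jar_a_mid (a point): one of the four jars with a plain flat lid on the carousel, steel with a black lid, 52 mm across and 74 mm high, loose in its seat (0.15 to 0.31 kg); the point is on its axis, 37 mm above its foot.
- jar_b_mid (a point): one of the four jars with a plain flat lid on the carousel, steel with a black lid, 52 mm across and 74 mm high, loose in its seat (0.15 to 0.31 kg); the point is on its axis, 37 mm above its foot.
- jar_c_mid (a point): one of the four jars with a plain flat lid on the carousel, steel with a black lid, 52 mm across and 74 mm high, loose in its seat (0.15 to 0.31 kg); the point is on its axis, 37 mm above its foot.
- jar_d_mid (a point): one of the four jars with a plain flat lid on the carousel, steel with a black lid, 52 mm across and 74 mm high, loose in its seat (0.15 to 0.31 kg); the point is on its axis, 37 mm above its foot.
- turner: bystander: a kitchen turner (spatula) lying on the table to the left, nearer the robot than the carousel; origin under its neck.
- spare_jar: bystander: a flat-lidded jar like those on the carousel, 52 mm across and 74 mm high, standing on the table beside the stand; origin under its foot.
- bowl: bystander: open steel bowl 130 mm across and 50 mm high on the table beside the stand; origin under its foot.
- pan: bystander: small open steel pan 160 x 100 x 60 mm on the table, far left; origin under its middle.
- cup: bystander: metal cup 70 mm across and 80 mm high on the table, far right; origin under its foot.
- spoon: bystander: spoon lying on the table, right, near the robot; origin under its neck.
Mind the look-alikes: they are no part of the job. Leave any purple or turquoise look-alike of the part that bears knob_jar_mid alone.

How it is judged:
On the way:
1. the knobbed jar is brought between the two front posts (y of knob_jar_mid in the frame of stand between -0.01 and 0.01 m and x of knob_jar_mid in the frame of stand above 0.06 m), for 0.2 s.
At the end, for the whole second after the job is handed in: The knobbed jar stands at the front, within 10 mm sideways of the middle between the two posts; all five jars upright in their seats; the turntable at rest (under 0.06 rad/s); the fingers still press on the bar handle with more than 2 N; all through the last second (all of step 1 and contact force between the fingers and handle above 2 N and angular speed of handle below 0.06 rad/s and angle between each of knob_jar_mid, jar_a_mid, jar_b_mid, jar_c_mid, jar_d_mid's own z axis and vertical below 0.15 rad); the arm keeps its last pose, push and grip.
It fails at once if a jar on the carousel is tipped, or taken or knocked out of its seat (angle between any of knob_jar_mid, jar_a_mid, jar_b_mid, jar_c_mid, jar_d_mid's own z axis and vertical above 0.35 rad or height (world z) of any of knob_jar_mid, jar_a_mid, jar_b_mid, jar_c_mid, jar_d_mid above 0.073 m or height (world z) of any of knob_jar_mid, jar_a_mid, jar_b_mid, jar_c_mid, jar_d_mid below 0.049 m).
It fails at once if a bystander on the table is moved more than 40 mm (distance of any of turner, spare_jar, bowl, pan, cup, spoon from where it was at the start of the episode above 0.04 m).
It also fails if it takes over 61 s, if anything falls off the work surface, if the arm or the gripper's body presses on something with over 40 N, if the wrist force passes 120 N, or if a joint passes its speed limit or range.

## Working session

There is one attempt and no reset: what is moved stays moved. The work goes in short steps, Python scripts to look and compute and a tool call to move; the robot and the scene stay as the last step left them, time stands still between calls to the robot, and variables do not carry over. Pictures are saved under pics/ and viewed, and the job is handed in when it is done.

Besides the shell and the picture viewer there is one more tool, called after "Emit:" by a JSON object that holds its "method" and its "body". arm_command: Moves the arm, as the interface text tells. Its arguments: {"type":"object","properties":{"motion":{"type":"array","items":{"type":"array"}},"force":{"type":"number"}},"required":["motion"]}

```bash
mkdir -p pics; python3 - <<'E'
from bench import ctrl,optics,models
import cv2,numpy as np
s=ctrl.get_state();print(s)
for n in("scene","top"):
    p,d=optics.get_image(n);cv2.imwrite(f"pics/{n}0.png",p);np.save(f"pics/{n}0.npy",d)
    m=optics.camera_model(n);print(n,m)
    R=cv2.Rodrigues(np.array(m["rvec"],float))[0];t=np.array(m["tvec"]).ravel()
    for k in("stand","handle","knob_jar_mid","front","disc"):
        for r in models.search_frame(n,k)[:3]:
            print(k,round(r["conf"],2),np.round(R.T@(np.array(r["location"])-t),3))
E
```

```text
{'time': 0.0, 'joint_positions': array([-1.27787819,  0.32183162, -0.07007468,  1.45165451,  0.02262799,
        1.37075506, -0.05693542]), 'qd': array([ 0.00032805,  0.00114583, -0.00147934, -0.00156632,  0.00122998,
        0.00026784, -0.00125712]), 'joint_torque': array([ 7.67241709e-04, -4.91303480e+01, -4.03702743e-01, -3.12533391e+01,
       -6.41333009e-02,  4.36990173e-02,  1.80750803e-04]), 'position': array([0.1788154 , 0.62439655, 0.23546608]), 'tool_rot': array([-4.36544861e-01, -3.11097795e+00,  2.91684848e-03]), 'ft_force': array([-0.25595107,  0.54043499,  0.45164627]), 'torque': array([-0.02443141,  0.02391407, -0.00595703]), 'grip_width': 0.9983896050124909}
scene {'fovy': 47.6470915205726, 'cx': 316.08177914850836, 'cy': 197.29866367803456, 'rvec': array([ 2.14372877,  0.74808121, -0.36500715]), 'tvec': array([-0.43867279, -0.0965107 ,  1.56375764])}
stand 0.92 [0.676 0.06  0.009]
stand 0.48 [0.475 0.145 0.082]
handle 0.61 [0.536 0.122 0.175]
handle 0.19 [0.546 0.109 0.022]
knob_jar_mid 0.96 [0.723 0.329 0.055]
knob_jar_mid 0.9 [ 0.803 -0.044  0.069]
knob_jar_mid 0.77 [0.815 0.045 0.061]
front 0.72 [0.678 0.062 0.007]
disc 0.95 [0.547 0.111 0.022]
top {'fovy': 55.358533892425534, 'cx': 326.0200764425248, 'cy': 197.4438089838679, 'rvec': array([ 2.22616708, -2.16595995,  0.05794154]), 'tvec': array([-0.00776459,  0.54692329,  1.13950641])}
stand 0.83 [0.668 0.074 0.013]
stand 0.32 [0.566 0.295 0.075]
handle 0.56 [0.531 0.124 0.189]
knob_jar_mid 0.95 [0.707 0.331 0.074]
knob_jar_mid 0.9 [ 0.788 -0.039  0.078]
knob_jar_mid 0.83 [ 0.678 -0.099  0.074]
front 0.69 [0.67  0.071 0.011]
disc 0.66 [ 0.379 -0.355  0.016]
disc 0.65 [0.529 0.114 0.019]
```

View pics/scene0.png

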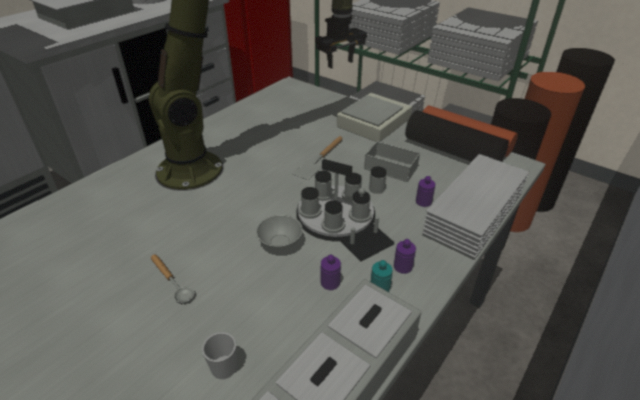

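View pics/top0.png

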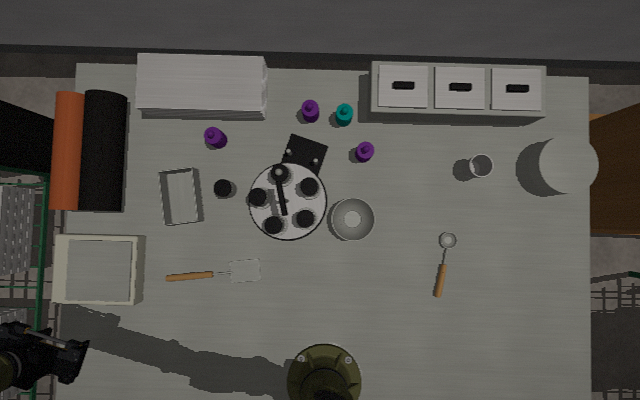

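```bash
python3 - <<'E'
import cv2,numpy as np
a=cv2.imread("pics/top0.png")[120:250,230:390];b=cv2.imread("pics/scene0.png")[150:270,270:420]
a=cv2.convertScaleAbs(cv2.resize(a,None,fx=4.8,fy=4.8,interpolation=cv2.INTER_CUBIC)[:590],alpha=1.6)
b=cv2.convertScaleAbs(cv2.resize(b,None,fx=5,fy=5,interpolation=cv2.INTER_CUBIC)[:600],alpha=1.8)
cv2.imwrite("pics/topc.png",a);cv2.imwrite("pics/scenec.png",b);print(a.shape,b.shape)
E
```

```text
(590, 768, 3) (600, 750, 3)
```

View pics/topc.png

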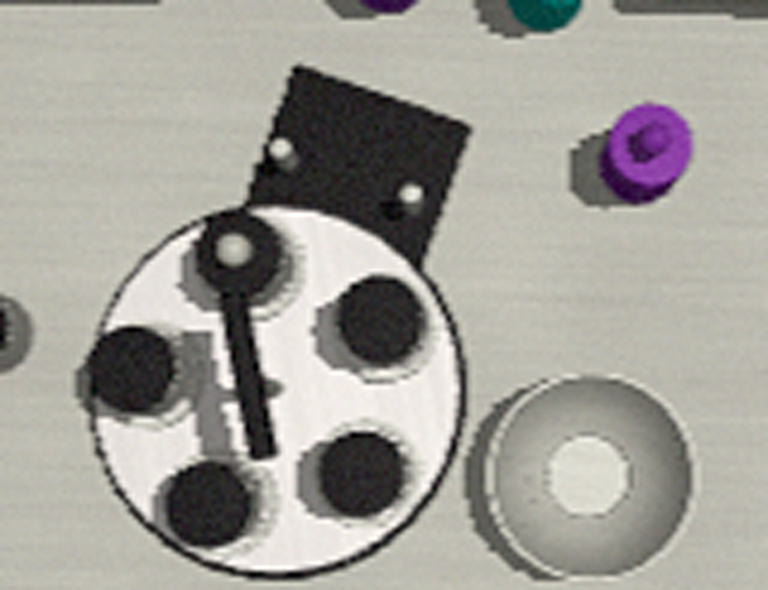

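View pics/scenec.png

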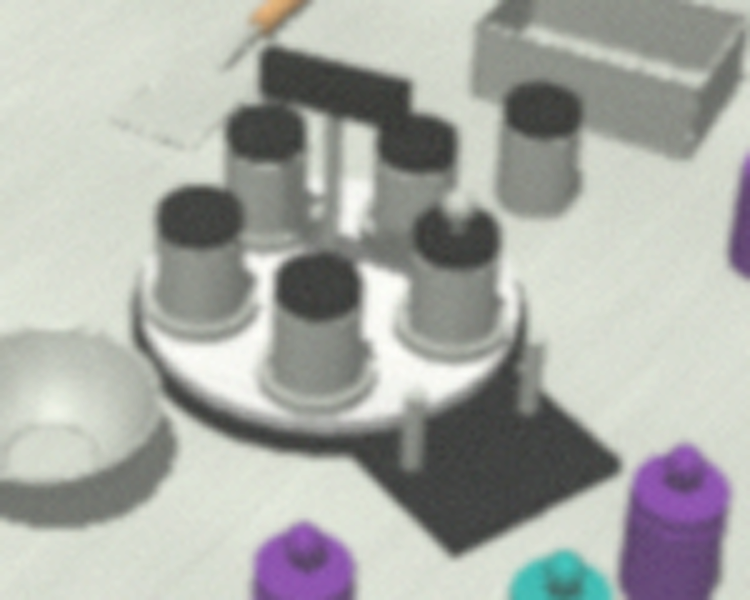

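```bash
cat >h.py <<'E'
import numpy as np,cv2
from bench import ctrl,optics,models
def cam(n):
    m=optics.camera_model(n);R=cv2.Rodrigues(np.array(m["rvec"],float))[0];t=np.array(m["tvec"],float).ravel()
    return 200/np.tan(np.radians(m["fovy"]/2)),m["cx"],m["cy"],R,t
def ray(n,u,v,z):
    f,cx,cy,R,t=cam(n);C=-R.T@t
    d=R.T@np.array([(u-cx)/f,(v-cy)/f,1.]);return C+d*(z-C[2])/d[2]
def cloud(n,D):
    f,cx,cy,R,t=cam(n);v,u=np.mgrid[:400,:640]
    P=np.stack([(u-cx)/f*D,(v-cy)/f*D,D],-1)-t
    P=P@R;P[D==0]=np.nan;return P
E
python3 - <<'E'
from h import *
for n in("top","scene"):
    D=np.load(f"pics/{n}0.npy");I=cv2.imread(f"pics/{n}0.png");P=cloud(n,D);g=I.max(-1)
    near=np.hypot(P[...,0]-.535,P[...,1]-.115)<.23
    # handle
    h=near&(P[...,2]>.14)&(P[...,2]<.2)&(P[...,0]<.65)
    Q=P[h];c=Q.mean(0);w,V=np.linalg.eigh(np.cov(Q[:,:2].T));print(n,"handle",len(Q),c.round(4),"dir",np.degrees(np.arctan2(V[1,1],V[0,1])).round(1))
    uv=np.argwhere(h)[:,::-1];r=cv2.minAreaRect(uv.astype(np.float32));print("rect",r)
    pts=cv2.boxPoints(r);zz=.187 if n=="top" else .172
    X=np.array([ray(n,*p,zz)for p in pts]);print(X.mean(0).round(4));e=X[1]-X[0];e2=X[2]-X[1];e=e if np.linalg.norm(e)>np.linalg.norm(e2) else e2;print("len",np.linalg.norm(e),"ang",np.degrees(np.arctan2(e[1],e[0])))
    # disc bright
    b=near&(P[...,2]>.012)&(P[...,2]<.036)&(g>110)
    b=cv2.morphologyEx(b.astype(np.uint8),cv2.MORPH_CLOSE,np.ones((3,3)))
    cs=max(cv2.findContours(b,cv2.RETR_EXTERNAL,cv2.CHAIN_APPROX_NONE)[0],key=cv2.contourArea)
    hull=cv2.convexHull(cs)[:,0]
    X=np.array([ray(n,u,v,.024)[:2]for u,v in hull]);A=np.c_[2*X,np.ones(len(X))];s=np.linalg.lstsq(A,(X**2).sum(1),rcond=None)[0];print("disc",s[:2].round(4),"r",np.sqrt(s[2]+s[0]**2+s[1]**2).round(4))
    # ledge
    ax=s[:2]
    L=near&(abs(P[...,2]-.012)<.012)&(g<60)&(np.hypot(P[...,0]-ax[0],P[...,1]-ax[1])>.122)&(P[...,0]>ax[0])
    L=cv2.morphologyEx(L.astype(np.uint8),cv2.MORPH_OPEN,np.ones((2,2)))
    k,lab,st,ce=cv2.connectedComponentsWithStats(L);i=1+st[1:,4].argmax();q=np.argwhere(lab==i)[:,::-1]
    X=np.array([ray(n,u,v,.012)[:2]for u,v in q]);r=cv2.minAreaRect(X.astype(np.float32)*1000);print("ledge",len(q),r,"dir from axis to centroid",np.degrees(np.arctan2(*(X.mean(0)-ax)[::-1])))
    for k_ in("pins",):
        pp=near&(abs(P[...,2]-.062)<.008)&(np.hypot(P[...,0]-ax[0],P[...,1]-ax[1])>.12)
        k,lab,st,ce=cv2.connectedComponentsWithStats(pp.astype(np.uint8))
        for i in range(1,k):print("pin",st[i,4],ce[i].round(1),P[lab==i].mean(0).round(4))
    kb=near&(P[...,2]>.103)&(P[...,2]<.13)&(np.hypot(P[...,0]-ax[0],P[...,1]-ax[1])<.12)
    k,lab,st,ce=cv2.connectedComponentsWithStats(kb.astype(np.uint8))
    for i in range(1,k):print("ball?",st[i,4],ce[i].round(1),P[lab==i].mean(0).round(4))
    lid=near&(P[...,2]>.09)&(P[...,2]<.104)&(np.hypot(P[...,0]-ax[0],P[...,1]-ax[1])<.12)
    k,lab,st,ce=cv2.connectedComponentsWithStats(lid.astype(np.uint8))
    for i in range(1,k):
        if st[i,4]>20:
            m=P[lab==i].mean(0);print("lid",st[i,4],ce[i].round(1),m.round(4),np.degrees(np.arctan2(m[1]-ax[1],m[0]-ax[0])).round(1),np.hypot(*(m[:2]-ax)).round(4))
E
```

```text
top handle 225 [0.5332 0.1216 0.1852] dir -166.9
rect ((281.59619140625, 197.98077392578125), (35.10478210449219, 6.275715351104736), 78.69007110595703)
[0.5337 0.1215 0.187 ]
len 0.09044283367669129 ang -166.8346654884295
disc [0.5336 0.1162] r 0.1079
ledge 949 ((677.394287109375, 74.0318374633789), (118.55671691894531, 90.31022644042969), 72.26289367675781) dir from axis to centroid -16.33317329437561
pin 15 [288.4 150.9] [0.677  0.1204 0.0648]
pin 15 [315.6 160.4] [0.6512 0.0405 0.0652]
pin 1 [225. 179.] [0.5899 0.3017 0.0635]
pin 26 [230.2 189.5] [0.56   0.2856 0.0622]
pin 1 [217. 183.] [0.5771 0.3225 0.0698]
pin 1 [218. 189.] [0.5599 0.3193 0.0686]
pin 1 [221. 188.] [0.563  0.3105 0.0697]
pin 1 [217. 194.] [0.5454 0.3215 0.069 ]
pin 1 [345. 199.] [ 0.5418 -0.0482  0.0561]
pin 1 [351. 198.] [ 0.5452 -0.0656  0.0549]
pin 1 [332. 222.] [ 0.4738 -0.0121  0.0557]
pin 1 [342. 237.] [ 0.4312 -0.0422  0.0554]
pin 1 [344. 238.] [ 0.4285 -0.0481  0.0554]
ball? 1 [281. 165.] [0.6297 0.1357 0.1047]
ball? 41 [278.8 171.7] [0.6089 0.1393 0.1206]
ball? 1 [285. 169.] [0.6187 0.1241 0.1052]
ball
[... 1320 characters left out ...]
.] [0.5694 0.3323 0.0697]
pin 1 [377. 171.] [0.5609 0.3108 0.0662]
pin 62 [378.3 176.8] [0.5782 0.2915 0.0623]
pin 1 [376. 173.] [0.5669 0.2949 0.0699]
pin 1 [381. 173.] [0.5792 0.3047 0.0699]
pin 1 [386. 172.] [0.5885 0.3193 0.0697]
pin 15 [316.7 186.6] [0.4585 0.1323 0.0623]
pin 9 [302.6 204.3] [0.478  0.0415 0.0609]
ball? 32 [336.4 183.5] [0.5386 0.1228 0.117 ]
ball? 41 [361.8 191. ] [0.6153 0.139  0.1166]
lid 117 [353.8 179.1] [0.5499 0.1953 0.0959] 110.3 0.097
lid 53 [325.5 178.5] [0.4812 0.1464 0.0951] 157.7 0.1106
lid 148 [311.  192.8] [0.4912 0.0647 0.0958] -156.8 0.1005
lid 158 [361.2 197.3] [0.6164 0.1367 0.0961] 44.5 0.0461
lid 192 [333.6 206.4] [0.5791 0.0557 0.0961] -95.2 0.0489
```

Candidates for the knobbed jar in the top picture are the steel-and-black jar on the carousel (279,172), the purple jars (310,110), (214,137) and (364,151), and the turquoise one (344,114). Only (279,172) is steel with a black lid and a steel ball, and it sits in a seat; both enlarged crops confirm it. The axis is at about (0.5335, 0.122), the front at about −17.7° and the jar at about 13.1°, so the turntable has to turn about −31°. The handle lies along about 13°.

```bash
cat >>h.py <<'E'
from scipy.spatial.transform import Rotation as Ro
def rel(target,ang):
    s=ctrl.get_state();R=Ro.from_rotvec(s["tool_rot"]).as_matrix();p=s["position"]
    y=np.degrees(np.arctan2(R[1,0],R[0,0]))
    print("t",s["time"].__round__(2),"pos",p.round(4),"toolx ang",y.round(2),"z",R[:,2].round(4),"q",s["joint_positions"].round(2),"F",s["ft_force"].round(1),s["torque"].round(2),"grip",s["grip_width"])
    print("shift tool mm",(R.T@(np.array(target)-p)*1000).round(1))
    for h in(0,180):
        T=Ro.from_euler("z",ang+h,degrees=True)*Ro.from_euler("x",180,degrees=True)
        print("turn deg",np.degrees((Ro.from_matrix(R).inv()*T).as_rotvec()).round(2))
E
python3 -c "
from h import *
rel([.5335,.1218,.237],13.1)"
```

```text
t 0.6 pos [0.1789 0.6249 0.2366] toolx ang 164.03 z [ 1.e-04  1.e-04 -1.e+00] q [-1.28  0.32 -0.07  1.45  0.02  1.37 -0.06] F [0.7 0.  0.1] [-0.03 -0.    0.03] grip 1.001621546606524
shift tool mm [-4.794e+02 -3.861e+02 -4.000e-01]
turn deg [ 1.0000e-02 -1.0000e-02  1.5093e+02]
turn deg [ 1.000e-02  0.000e+00 -2.907e+01]
```

Emit:
{"method": "arm_command", "body": {"motion": [[[-20,-16,0],[0,0,0],0],[[-20,-16,0],[0,0,0],0],[[-20,-16,0],[0,0,0],0],[[-20,-16,0],[0,0,0],0],[[-20,-16,0],[0,0,0],0],[[-20,-16,0],[0,0,0],0],[[-20,-16,0],[0,0,0],0],[[-20,-16,0],[0,0,0],0]]}}

```text
time: 1.27
position: [0.2981, 0.4567, 0.2368]
tool_rot: [0.436, 3.111, 0.001]
ft_force: [-0.3, -0.2, 0.3]
grip_width: 0.996
```

Emit:
{"method": "arm_command", "body": {"motion": [[[-20,-16,0],[0,0,0],0],[[-20,-16,0],[0,0,0],0],[[-20,-16,0],[0,0,0],0],[[-20,-16,0],[0,0,0],0],[[-20,-16,0],[0,0,0],0],[[-20,-16,0],[0,0,0],0],[[-20,-16,0],[0,0,0],0],[[0,0,0],[0,0,0],0]]}}

```text
time: 1.93
position: [0.4051, 0.3063, 0.237]
tool_rot: [0.449, 3.107, -0.002]
ft_force: [0.1, -0.4, 0.4]
grip_width: 1.001
```

```bash
python3 -c "
from h import *
rel([.5335,.1218,.237],13.1)"
```

```text
t 1.93 pos [0.4051 0.3063 0.237 ] toolx ang 163.56 z [ 0.0023 -0.0017 -1.    ] q [-0.89  0.01  0.19  1.8   0.    1.32  0.58] F [ 0.1 -0.4  0.4] [-0.03 -0.01 -0.02] grip 1.000633458905283
shift tool mm [-175.4 -140.6    0.6]
turn deg [1.8000e-01 1.2000e-01 1.5046e+02]
turn deg [ -0.09   0.14 -29.54]
```

Emit:
{"method": "arm_command", "body": {"motion": [[[0,0,0],[0,0,-5],0],[[0,0,0],[0,0,-5],0],[[0,0,0],[0,0,-5],0],[[0,0,0],[0,0,-5],0],[[0,0,0],[0,0,-5],0],[[0,0,0],[0,0,-4.5],0],[[0,0,0],[0,0,0],0]]}}

```text
time: 2.52
position: [0.4011, 0.3119, 0.2367]
tool_rot: [-0.373, 3.119, 0.0]
ft_force: [-0.2, -0.5, -0.2]
grip_width: 0.998
```

```bash
python3 -c "
from h import *
rel([.5335,.1218,.237],13.1)"
```

```text
t 2.52 pos [0.4011 0.3119 0.2367] toolx ang -166.34 z [ 2.e-04  3.e-04 -1.e+00] q [-0.89  0.02  0.18  1.8  -0.    1.32  1.1 ] F [-0.2 -0.5 -0.2] [ 0.05 -0.02  0.01] grip 0.9983482961004873
shift tool mm [ -83.8 -216.    -0.3]
turn deg [-3.0000e-02  2.0000e-02 -1.7944e+02]
turn deg [0.01 0.02 0.56]
```

Emit:
{"method": "arm_command", "body": {"motion": [[[-8,-21,0],[0,0,0.5],0],[[-8,-21,0],[0,0,0],0],[[-8,-21,0],[0,0,0],0],[[-9,-22,0],[0,0,0],0],[[-9,-22,0],[0,0,0],0],[[-9,-22,0],[0,0,0],0],[[-9,-22,0],[0,0,0],0],[[-8,-22,0],[0,0,0],0]]}}

```text
time: 3.18
position: [0.5073, 0.1578, 0.2368]
tool_rot: [-0.353, 3.121, 0.001]
ft_force: [0.0, -0.2, -0.2]
grip_width: 1.0
```

Emit:
{"method": "arm_command", "body": {"motion": [[[-8,-22,0],[0,0,0],0],[[-8,-21,0],[0,0,0],0],[[0,0,0],[0,0,0],0],[[0,0,0],[0,0,0],0]]}}

```text
time: 3.52
position: [0.5324, 0.1191, 0.2366]
tool_rot: [-0.349, 3.122, -0.0]
ft_force: [-0.4, 0.3, -0.3]
grip_width: 1.0
```

```bash
python3 - <<'E'
from h import *
rel([.5335,.1218,.237],13.1)
p,d=optics.get_image("wrist");cv2.imwrite("pics/w1.png",cv2.convertScaleAbs(p,alpha=1.5));np.save("pics/w1.npy",d)
m=optics.camera_model("wrist");print(m)
p,d=optics.get_image("top");cv2.imwrite("pics/top1.png",cv2.convertScaleAbs(cv2.resize(p[120:250,210:370],None,fx=4.5,fy=4.5,interpolation=cv2.INTER_CUBIC),alpha=1.6))
E
```

```text
t 3.52 pos [0.5324 0.1191 0.2366] toolx ang -167.25 z [ 1.e-04 -0.e+00 -1.e+00] q [-0.65  0.1   0.4   1.73 -0.04  1.33  1.56] F [-0.4  0.3 -0.3] [ 0.05  0.07 -0.  ] grip 1.0002579744188718
shift tool mm [-1.7  2.4 -0.4]
turn deg [1.0000e-02 0.0000e+00 1.7965e+02]
turn deg [-0.    0.01 -0.35]
{'fovy': 65.70646984690485, 'cx': 320.88064940639816, 'cy': 194.2262794912927, 'mount': array([[-9.80900818e-05, -9.70493346e-01, -2.41127884e-01,
         6.57867972e-02],
       [ 9.99999991e-01, -7.42030006e-05, -1.08144119e-04,
        -1.73830282e-04],
       [ 8.70607355e-05, -2.41127892e-01,  9.70493345e-01,
        -1.47131100e-01],
       [ 0.00000000e+00,  0.00000000e+00,  0.00000000e+00,
         1.00000000e+00]])}
```

View pics/w1.png

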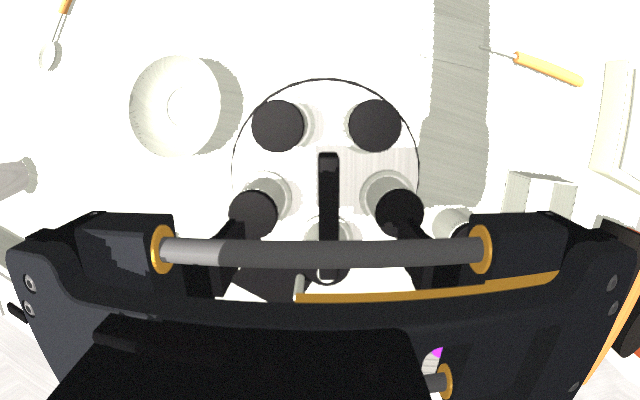

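View pics/top1.png

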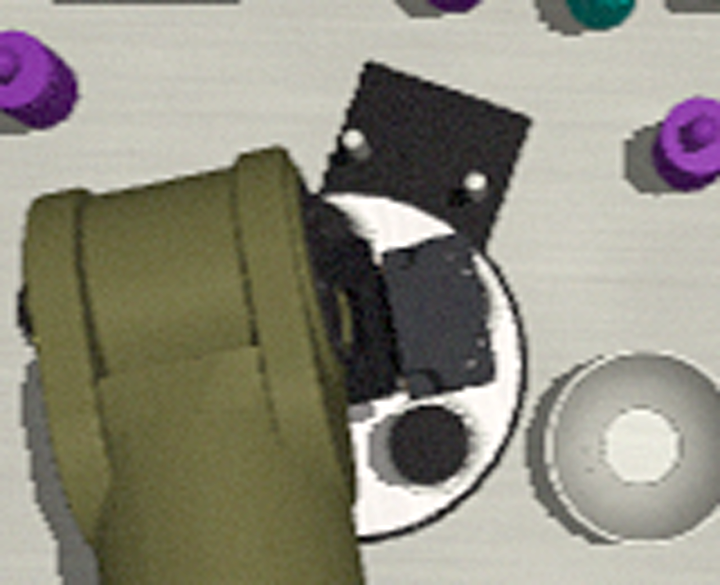

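The wrist view shows the handle upright at columns 320–337, rows 152–280, between the fingers and parallel to the pads, about 3 mm off centre. I'll correct that and descend.

Emit:
{"method": "arm_command", "body": {"motion": [[[-2,3,0],[0,0,-0.3],0],[[0,0,10],[0,0,0],0],[[0,0,12],[0,0,0],0],[[0,0,12],[0,0,0],0],[[0,0,12],[0,0,0],0],[[0,0,12],[0,0,0],0],[[0,0,6],[0,0,0],0],[[0,0,0],[0,0,0],0]]}}

```text
time: 4.28
position: [0.5319, 0.1232, 0.1702]
tool_rot: [0.364, -3.117, 0.002]
ft_force: [0.4, 0.2, -0.3]
grip_width: 0.999
```

Emit:
{"method": "arm_command", "body": {"motion": [[[0,0,0],[0,0,0],0.6],[[0,0,0],[0,0,0],0.8],[[0,0,0],[0,0,0],0.9],[[0,0,0],[0,0,0],1],[[0,0,0],[0,0,0],1],[[0,0,0],[0,0,0],1],[[0,0,0],[0,0,0],1],[[0,0,0],[0,0,0],1]], "force": 25}}

```text
time: 4.95
position: [0.5333, 0.1236, 0.1727]
tool_rot: [-0.365, 3.12, 0.0]
ft_force: [0.3, -0.8, -0.1]
grip_width: 0.472
```

```bash
python3 - <<'E'
from h import *
rel([.5335,.1218,.172],13.1)
p,d=optics.get_image("wrist");cv2.imwrite("pics/w2.png",cv2.convertScaleAbs(p,alpha=1.5))
E
```

```text
t 4.95 pos [0.5333 0.1236 0.1727] toolx ang -166.67 z [ 3.e-04  2.e-04 -1.e+00] q [-0.64  0.15  0.4   1.81 -0.06  1.2   1.58] F [ 0.3 -0.8 -0.1] [ 0.01 -0.01  0.02] grip 0.4722785909736923
shift tool mm [ 0.2 -1.8  0.7]
turn deg [-3.0000e-02  1.0000e-02 -1.7977e+02]
turn deg [0.01 0.02 0.23]
```

View pics/w2.png

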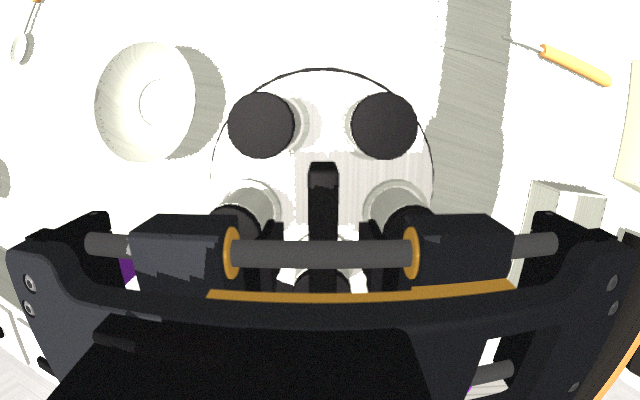

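The handle (308–337, row 165 and down) is centred between fingers that are still closing. I'll let them finish.

Emit:
{"method": "arm_command", "body": {"motion": [[[0,0,0],[0,0,0],1],[[0,0,0],[0,0,0],1],[[0,0,0],[0,0,0],1],[[0,0,0],[0,0,0],1],[[0,0,0],[0,0,0],1],[[0,0,0],[0,0,0],1],[[0,0,0],[0,0,0],1],[[0,0,0],[0,0,0],1]]}}

```text
time: 5.67
position: [0.533, 0.1243, 0.1725]
tool_rot: [0.365, -3.12, -0.001]
ft_force: [-0.4, 3.3, -0.2]
grip_width: 0.159
```

Emit:
{"method": "arm_command", "body": {"motion": [[[0,0,0],[0,0,0],1],[[0,0,0],[0,0,0],1],[[0,0,0],[0,0,0],1],[[0,0,0],[0,0,0],1],[[0,0,0],[0,0,0],1],[[0,0,0],[0,0,0],1]]}}

```text
time: 6.17
position: [0.5331, 0.1243, 0.1726]
tool_rot: [0.365, -3.12, -0.001]
ft_force: [-0.7, 4.7, -0.6]
grip_width: 0.157
```

```bash
python3 - <<'E'
from h import *
rel([.5335,.1218,.172],13.1)
E
```

```text
t 6.17 pos [0.5331 0.1243 0.1726] toolx ang -166.64 z [-1.e-04  9.e-04 -1.e+00] q [-0.64  0.15  0.4   1.81 -0.06  1.2   1.58] F [-0.7  4.7 -0.6] [ 1.12  0.3  -0.04] grip 0.1566310349265619
shift tool mm [ 0.2 -2.5  0.6]
turn deg [-1.0000e-02  8.0000e-02 -1.7974e+02]
turn deg [0.05 0.   0.26]
```

Emit:
{"method": "arm_command", "body": {"motion": [[[0,1,0],[0,0,0.5],1],[[0,0,0],[0,0,1],1],[[0,0,0],[0,0,2],1],[[0,0,0],[0,0,2],1],[[0,0,0],[0,0,2.5],1],[[0,0,0],[0,0,2.5],1],[[0,0,0],[0,0,2],1],[[0,0,0],[0,0,2],1]]}}

```text
time: 6.83
position: [0.533, 0.1248, 0.1725]
tool_rot: [0.036, 3.141, 0.001]
ft_force: [-0.3, 3.8, -0.4]
grip_width: 0.16
```

```bash
python3 - <<'E'
from h import *
rel([.5335,.1218,.172],-17.7)
E
```

```text
t 6.83 pos [0.533  0.1248 0.1725] toolx ang 178.68 z [ 1.e-04  4.e-04 -1.e+00] q [-0.66  0.15  0.42  1.81 -0.06  1.2   1.33] F [-0.3  3.8 -0.4] [ 0.91  0.1  -0.  ] grip 0.15969592077419015
shift tool mm [-0.6 -3.   0.5]
turn deg [-0.0000e+00  3.0000e-02 -1.6362e+02]
turn deg [ 0.02  0.   16.38]
```

Emit:
{"method": "arm_command", "body": {"motion": [[[0,0.5,0],[0,0,2.5],1],[[0,0,0],[0,0,2.5],1],[[0,0,0],[0,0,2.5],1],[[0,0,0],[0,0,2.5],1],[[0,0,0],[0,0,2],1],[[0,0,0],[0,0,2],1],[[0,0,0],[0,0,1.3],1],[[0,0,0],[0,0,0.7],1]]}}

```text
time: 7.5
position: [0.5331, 0.1252, 0.1726]
tool_rot: [0.471, 3.106, 0.0]
ft_force: [-0.0, 4.8, -0.7]
grip_width: 0.16
```

Emit:
{"method": "arm_command", "body": {"motion": [[[0,0,0],[0,0,0],1],[[0,0,0],[0,0,0],1],[[0,0,0],[0,0,0],1]]}}

```text
time: 7.75
position: [0.5331, 0.1252, 0.1726]
tool_rot: [0.469, 3.106, 0.001]
ft_force: [-0.7, 4.2, -1.4]
grip_width: 0.158
```

```bash
python3 - <<'E'
from h import *
rel([.5335,.1218,.172],-17.7)
for n in("scene","top","wrist"):
    p,d=optics.get_image(n);np.save(f"pics/{n}3.npy",d);cv2.imwrite(f"pics/{n}3.png",p)
    c=p[150:270,270:420] if n=="scene" else p[120:250,210:370] if n=="top" else p
    if n!="wrist":c=cv2.resize(c,None,fx=4.5,fy=4.5,interpolation=cv2.INTER_CUBIC)
    cv2.imwrite(f"pics/{n}3c.png",cv2.convertScaleAbs(c,alpha=1.6))
P=cloud("scene",np.load("pics/scene3.npy"));P0=cloud("scene",np.load("pics/scene0.npy"))
ax=np.array([.5335,.1225])
b=(P[...,2]>.103)&(P[...,2]<.13)&(np.hypot(P[...,0]-ax[0],P[...,1]-ax[1])<.13)&(np.hypot(P[...,0]-ax[0],P[...,1]-ax[1])>.05)
k,lab,st,ce=cv2.connectedComponentsWithStats(b.astype(np.uint8))
for i in range(1,k):
    if st[i,4]>8:print("ball?",st[i,4],ce[i].round(1),P[lab==i].mean(0).round(4))
for k in("knob_jar_mid",):
  m=models.search_frame("scene",k);f,cx,cy,R,t=cam("scene")
  for r in m[:5]:print(r["conf"],(R.T@(np.array(r["location"])-t)).round(4))
E
```

```text
t 7.75 pos [0.5331 0.1252 0.1726] toolx ang 162.84 z [ 3.e-04  3.e-04 -1.e+00] q [-0.68  0.15  0.44  1.81 -0.07  1.2   1.05] F [-0.7  4.2 -1.4] [ 1.    0.04 -0.04] grip 0.1575162225892204
shift tool mm [-1.4 -3.2  0.6]
turn deg [-1.0000e-02  3.0000e-02 -1.7946e+02]
turn deg [0.02 0.01 0.54]
ball? 41 [353.  197.8] [0.6136 0.0985 0.1169]
0.94 [ 0.6974 -0.1139  0.0577]
0.92 [0.8122 0.0462 0.0588]
0.71 [0.6214 0.0891 0.0817]
0.66 [0.7245 0.3291 0.0521]
0.57 [ 0.803  -0.0429  0.0712]
```

View pics/scene3c.png

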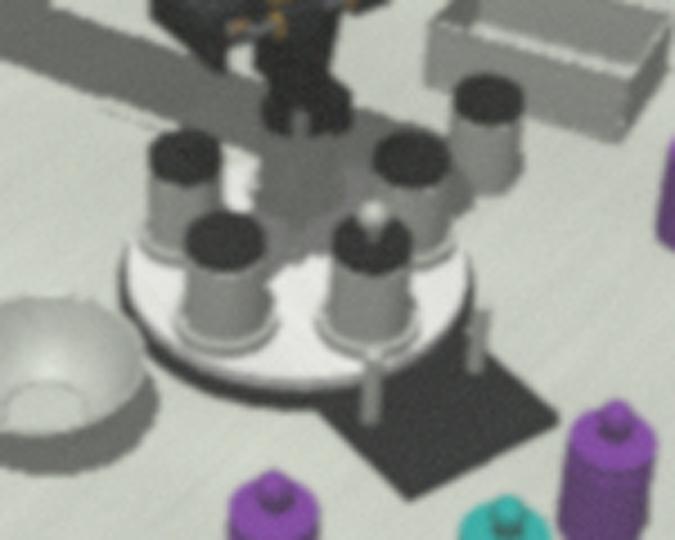

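View pics/top3c.png

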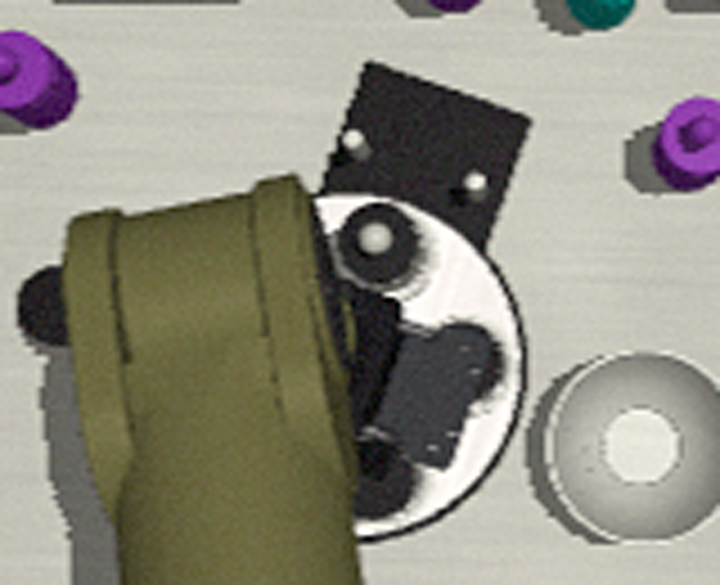

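View pics/wrist3c.png

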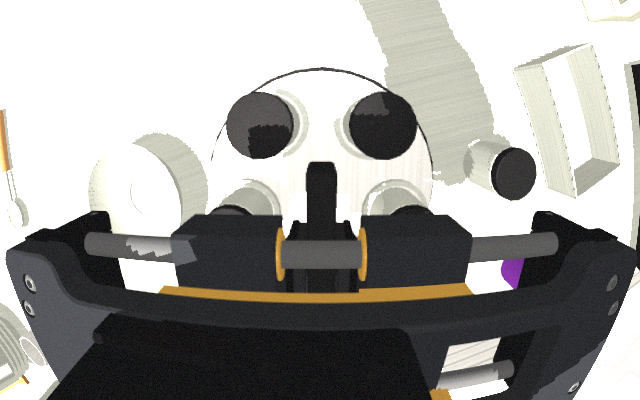

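```bash
python3 - <<'E'
from h import *
P=cloud("top",np.load("pics/top3.npy"))
def comps(m,n):
    k,lab,st,ce=cv2.connectedComponentsWithStats(m.astype(np.uint8))
    return [(P[lab==i].mean(0),ce[i],st[i,4]) for i in range(1,k) if st[i,4]>=n]
x,y,z=P[...,0],P[...,1],P[...,2]
box=(x>.58)&(x<.7)&(y>.02)&(y<.15)
for a in comps(box&(z>.108)&(z<.13),10):print("ball",a)
for a in comps(box&(z>.092)&(z<.104),100):print("lid",a)
pins=[a for a in comps(box&(x>.63)&(z>.055)&(z<.075),8)];print(pins)
M=(pins[0][0]+pins[1][0])[:2]/2
for fr in(-17.7,):
    n=np.array([-np.sin(np.radians(fr)),np.cos(np.radians(fr))]);f=np.array([n[1],-n[0]])
    for a in comps(box&(z>.092)&(z<.13),100)+comps(box&(z>.108)&(z<.13),10):print("lateral mm from post middle",(n@(a[0][:2]-M)*1000).round(1),"along",f@(a[0][:2]-M)*1000)
    for ax in([.5335,.1218],[.533,.124]):
        print("post mid lateral rel axis line",n@(M-ax)*1000)
E
```

```text
ball (array([0.60730273, 0.09938647, 0.12086945]), array([293.25, 172.65]), np.int32(40))
lid (array([0.60751511, 0.09859979, 0.09840734]), array([294.19811321, 173.51415094]), np.int32(212))
[(array([0.67700893, 0.12012551, 0.06651744]), array([288.4375, 150.75  ]), np.int32(16)), (array([0.65090829, 0.04082359, 0.06733748]), array([315.46153846, 160.38461538]), np.int32(13))]
lateral mm from post middle 0.2 along -59.35229749398627
lateral mm from post middle 0.8 along -59.72372304867923
post mid lateral rel axis line 0.29456185640811877
post mid lateral rel axis line -1.649276871887031
```

```bash
python3 - <<'E'
from h import *
s=ctrl.get_state();print(s["time"],s["grip_width"],s["qd"].round(4),s["ft_force"].round(1))
print(ctrl.close_job())
E
```

```text
7.95 0.16324633543355893 [-0.0013  0.0017 -0.0016 -0.0023 -0.0009  0.001  -0.0023] [ 0.6  4.3 -1.3]
the job is handed in; nothing more can be done
None
```

I turned the carousel about −30.5° by its bar handle, so the jar with the ball knob now stands between the two front posts. I handed the job in at 7.95 s with the gripper still holding the handle, set to 25 N. No verdict is reported.

**Last checks:**
- **Jar position:** in the top camera, the jar's lid and ball are 0.2 to 0.8 mm sideways of the middle between the posts; the limit is 10 mm.
- **Jars:** the four jars the scene camera shows, the knobbed one among them, are upright in their seats. The fifth is hidden behind the gripper there. I judged this by eye and didn't measure any tilt.
- **Grip:** the fingers are about 14 mm apart, which matches the handle's thickness. The joints were almost still, under 0.003 rad/s.
- **Bystanders:** the arm came near none of them. The bowl, spare jar, pan and front-side look-alikes look in place in the crops. I didn't recheck the cup, spoon and turner positions.

**Disagreements:**
- **Side push:** a steady push of about 4 N sideways remained on the tool. The grip is probably a millimetre or two off the true turning axis.
- **Disc fit:** the first fit of the turning axis from the disc's outline was off by about 6 mm in the top view and more in the scene view. I used the handle, lids and posts instead, and those agreed with each other.
- **Look-alikes:** the networks also reported purple and turquoise look-alikes as the knobbed jar. I left those alone.

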